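# Stow a terminal block and snap the slide-top parts box shut

### The job

Put the white terminal block into the open grey parts box, then slide the red lid along its channel and push it over the end ridge until it is fully home against the far wall. The lid needs a firm push at the end, but do not force it: never press it against the far wall with more than 25 N. Leave the black terminal block, the tape roll and the small circuit board where they are.

Things in the scene. Friction and masses are not known exactly. Their poses are not given: they have to be found in the camera images.
- terminal_white: White screw terminal block, loose on the bench, 15 g. Origin at its underside (which is z = 0 of its frame, z up). Solid part for grasping: x from -8 to +4 mm (12 mm wide, its graspable width, middle at x = -2), y from -12 to +12 mm (24 mm long), 12 mm high. Not to be confused with the black one.
- parts_box: Grey open-topped parts box, 140 x 114 x 44 mm (x, y, z), origin at the centre of its underside, 6 mm above the bench on a fixed aluminium cradle (plate 208 x 136 mm). +x is the way the lid closes. Inside x -64 to 64, y -45 to 45 mm, floor 4 mm up. Lid ledges at z = 32, lips over them at z 38 to 44, 88 mm clear between the lips. It slides along its x in the cradle, see end_wall.
- box_inside (a point): Point on the box's inner floor, 33 mm to +x of the box's centre, under the open part: the lid starts drawn back 62 to 98 mm, so the box is open from its far wall (x = 64) to x = 2 or further back.
- end_wall: The box's far wall, the lid's end stop; origin at the bottom middle of its inner face. Stiffly sprung: gives under 1 mm at 25 N. The box has 0 to 30 mm of free play towards +x in its cradle (differs each time, not reported). Moving it takes 4 N and the ridge resists more, so the box first gives way until it butts against the cradle, then the lid rides over the ridge: the start pose does not tell where the lid ends.
- ridge_top (a point): Top of the end ridge, a sprung steel bar 6 mm thick across the mouth of the box (the end where the lid sticks out). The bead under the lid meets it about 10 mm before home and snaps over it about 5 mm before home. It resists with roughly 6 to 10 N; a hard rise after the snap means the lid is on its stop. 13 to 16 N is enough to be sure, over 25 N too much.
- lid: Red sliding lid with a white card on top, 134 x 100 x 5 mm (x, y, z), 90 g, loose in the box's channel with about 1 mm clearance. Origin at the centre of its underside, axes parallel to the box's, closes along +x. Home: its origin at x = -3, y = 0, z = 32 mm in the box's frame. Rear edge at x = -67. Bead under it at x = -58, 3 mm deep. Sliding takes under 2 N.
- rib (a point): Middle of the red grip rib with black stripes that stands on the lid near its rear edge: 12 mm thick along the lid's x (x -61 to -49 mm in the lid's frame), 50 mm wide (y), 20.5 mm high (lid's z 5 to 25.5 mm; this point at z = 15). Push its rear (-x) face or pinch it.
- lid_front (a point): Middle of the lid's front edge (x = 67 mm, half its thickness up). Lid home: this point touches the inner face of end_wall.
- terminal_black: Black screw terminal block, 14 x 28 x 12 mm, loose on the bench; to be left alone. Origin at its underside.
- tape_roll: Roll of orange tape, 60 mm across, 16 mm high, lying flat on the bench at the left; to be left alone. Origin at the centre of its underside.
- pcb_small: Small green circuit board, 75 x 100 x 9 mm, lying flat on the bench; to be left alone. Origin at the centre of its underside.

How it is judged:
On the way, in this order (a step that is already met when the one before it is completed fails the run):
1. the white terminal block lies in the box, let go, with the lid still open (x of terminal_white in the frame of parts_box between -0.064 and 0.064 m and y of terminal_white in the frame of parts_box between -0.045 and 0.045 m and z of terminal_white in the frame of parts_box between 0 and 0.028 m and contact force between the fingers and terminal_white below 0.05 N and linear speed of terminal_white below 0.03 m/s and x of lid in the frame of parts_box below -0.03 m), for 0.2 s.
2. the lid is over the ridge and home (x of lid in the frame of parts_box between -0.005 and 0.001 m and y of lid in the frame of parts_box between -0.003 and 0.003 m and z of lid in the frame of parts_box between 0.029 and 0.035 m and angle between the z axis of lid and the z axis of parts_box, either way round below 0.06 rad), for 0.2 s.
At the end, for the whole second after the job is handed in: The white terminal block lies inside the box and the lid is home: origin within 2 mm (towards the mouth) of its stop along the channel, within 3 mm across and in height, lying flat in the channel within 0.06 rad; both at rest and released (all of step 2 and x of terminal_white in the frame of parts_box between -0.064 and 0.064 m and y of terminal_white in the frame of parts_box between -0.045 and 0.045 m and z of terminal_white in the frame of parts_box between 0 and 0.028 m and linear speed of each of terminal_white, lid below 0.02 m/s); the robot touches nothing.
It fails at once if the lid is pressed against the far wall with more than 25 N (contact force between lid and end_wall above 25 N).
It fails at once if the black terminal block is moved by more than 30 mm (distance of terminal_black from where it was at the start of the episode above 0.03 m).
It fails at once if the tape roll is moved by more than 30 mm (distance of tape_roll from where it was at the start of the episode above 0.03 m).
It fails at once if the small circuit board is moved by more than 30 mm (distance of pcb_small from where it was at the start of the episode above 0.03 m).
It also fails if it takes over 56 s, if anything falls off the work surface, if the arm or the gripper's body presses on something with over 40 N, if the wrist force passes 120 N, or if a joint passes its speed limit or range.

### The arm

A 6-joint arm with a two-finger parallel gripper is mounted at the origin on a cart in front of the work surface, level with it; the furniture and walls round the work are solid. World frame = base frame: x ahead of the robot, y to its left, z up, the work surface at z = 0. Lengths are in m, angles in rad, forces in N, time in s.
With the tool pointing down it reaches from about 0.375 to 0.9 m from the base axis. Payload 3.1 kg.
Tool frame: the origin (TCP) lies between the finger pads; the fingertips stand 8 mm ahead of it and the grasp point (between the pads) lies 11 mm behind it; z points along the fingers, y is the line along which they close (so a half turn about z gives the same grasp; the last joint's range is limited). The gripper opens to 87 mm and grips with 3 to 60 N. Pads are 19 mm wide; open, the fingers measure 117 mm over their backs; the gripper's body (75 mm by 190 mm) begins 51 mm behind the grasp point.
Start: joints at [-1.317, 0.527, 1.433, -0, 1.181, -0.178], TCP at [0.262, -0.568, 0.231] pointing down, gripper open.
Joint ranges: [-3.08, 3.08], [-0.75, 2.2], [0.22, 2.44], [-1.43, 4.57], [0, 2.65], [-2.85, 2.85]. Speed limits (rad/s): [2.79, 2.79, 3.14, 3.14, 3.14, 3.14].

### API

Orientations are given as a unit quaternion [x, y, z, w].
In Python, from rig import robot, vision, job gives the robot as it stands.
- The arm moves only by the shell command python3 -m handwheel 'ROWS' [OPENING] [FORCE]. ROWS is JSON, a list of rows, each a list of 4 numbers: the shift along the tool's x, y, z as a fraction of full scale, then the turn about the tool's z as a fraction of full scale. A call has 1 to 20 rows; each row is the pose to reach, as a shift and turn from the pose commanded when the call began, along the tool's axes at that moment, turning the shorter way round; what a row does not reach only later rows make up. Full scale, the value 1, is 300 mm for a shift and 2 pi rad for a turn. A row lasts 1/12 s, in which the tool goes at most 41.7 mm and 7.16 degrees, less where a joint would pass 70% of its speed; a pose out of reach is approached as far as the arm can. A call with a number of a shift or a turn outside -1 to 1 is refused whole. A call with a gripper value outside its range is refused whole. OPENING is the opening in per cent of the stroke, from 0 (shut) to 100 (fully open), set as the call begins (- or left out, the last holds). The fingers move at their own pace and stop on an object; FORCE is the grip in N (left out, the last holds). Time passes only in rows, so rows that repeat a pose let the fingers close. It gives the time, the measured TCP pose, the force, the opening and the grip force at its end, in the units of the state.
- robot.get_obs(): the state, without advancing time (a new reading comes with each control period).
- vision.camera(name): name is "side" or "top" or "wrist"; returns a dict with "frame" (480x640x3 uint8, red, green, blue), "K" (3x3 intrinsics, pixels), "k1" (the pictures are not rectified: a ray, as slopes to the right and down, at radius r is drawn at 1 + k1 r^2 times it, then the intrinsics apply), "cam_to_world" (4x4, takes a point from camera to world coordinates); the wrist camera has in their place "hand_eye" (4x4, takes a point from camera to tool coordinates, whose origin is the TCP and whose axes are the flange's). Camera axes: x right, y down, z forward; pixel columns grow to the right and rows downward; lengths in m; the calibration is good to about 2 mm. A picture is of the moment at which its call begins: read the wrist's pose just before it. There is no depth.
- job.hand_in(): hands the job in; it is judged then, once.
Trained networks look in the newest picture that a camera, given by its name, has taken for a name from the list of things; names that differ only in an ending like _2 or _b are one class to them, and where a whole thing is asked for, a point or a joint stands for the part that bears it (a point fixed in the world has none). Each returns a list of dicts, best first, with "conf" (0 to 1); they miss things now and then, are a little off and sometimes report something else, mostly with a low value. They report only what shows in the picture. A call takes as long as a camera call.
- vision.look_for(camera, label): "point" ([row, column] in pixels, amid what is visible of it).
- vision.outline_of(camera, label): "mask" (480x640 bool, what is visible of it) and "point" ([row, column] in pixels, amid what is visible of it).
The state is a dict: "time": time; "q": joint angles; "joint_velocities": joint speeds; "joint_torque": joint torques, N m; "position": TCP position; "tool_rot": TCP orientation; "ft_force": force on the tool from outside, world axes, zero at the start; "moment": the same for the moment, N m; "grip_width": finger opening in m; "grip_force": force on a finger pad.
Only numpy, scipy, OpenCV 4.12 (cv2) and the standard library are available. Lean on these libraries where they do the work, as an engineer would, in place of code of your own. Each camera call takes 0.05 s, during which the arm holds its last target. There are 200 camera calls.

## Working session

There is one attempt and no reset: what is moved stays moved. The work goes in short steps, Python scripts to look and compute and a shell command to move; the robot and the scene stay as the last step left them, time stands still between calls to the robot, and variables do not carry over. Pictures are saved under pics/ and viewed, at most 10 in all, crops included, and the job is handed in when it is done.

```bash
mkdir -p pics; cat > h.py <<'E'
import numpy as np, cv2
from rig import robot, vision, job
from scipy.spatial.transform import Rotation as R
def T_cam(c,obs=None):
    if 'cam_to_world' in c: return np.array(c['cam_to_world'])
    T=np.eye(4); T[:3,:3]=R.from_quat(obs['tool_rot']).as_matrix(); T[:3,3]=obs['position']
    return T@np.array(c['hand_eye'])
def ray(c,T,px):  # px = [row,col]
    K=np.array(c['K']); d=np.array([c['k1'],0,0,0,0],float)
    u=cv2.undistortPointsIter(np.array([[[px[1],px[0]]]],float),K,d,None,None,(3,50,1e-10))[0,0]
    return T[:3,3], T[:3,:3]@np.array([u[0],u[1],1.])
def at_z(c,T,px,z):
    o,d=ray(c,T,px); return o+d*(z-o[2])/d[2]
def proj(c,T,p):
    p=np.linalg.inv(T)@np.r_[p,1]; s=p[:2]/p[2]; s=s*(1+c['k1']*(s@s)); K=np.array(c['K'])
    return np.array([K[1,1]*s[1]+K[1,2],K[0,0]*s[0]+K[0,2]])
def tri(rays):
    A=0;b=0
    for o,d in rays:
        d=d/np.linalg.norm(d);P=np.eye(3)-np.outer(d,d);A=A+P;b=b+P@o
    return np.linalg.solve(A,b)
def tool(p,obs=None):
    "world target for TCP -> fractions along tool axes"
    o=obs or robot.get_obs(); return np.round(R.from_quat(o['tool_rot']).as_matrix().T@(np.array(p)-o['position'])/.3,4)
def save(f,n): cv2.imwrite(n,f[:,:,::-1])
E
python3 - <<'E'
from h import *
o=robot.get_obs();print(o['time'],o['position'],o['tool_rot'],o['grip_width'])
print(R.from_quat(o['tool_rot']).as_matrix().round(3))
zs={'terminal_white':.012,'parts_box':.05,'lid':.043,'rib':.06,'end_wall':.05,'lid_front':.04,'ridge_top':.03,'terminal_black':.012,'tape_roll':.016,'pcb_small':.005}
ims=[]
for n in ('top','side'):
    c=vision.camera(n);T=T_cam(c);ims.append(c['frame']);print(n,T[:3,3].round(3),T[:3,2].round(2))
    for l,z in zs.items():
        for r in vision.look_for(n,l)[:2]: print(l,np.round(r['point']),round(r['conf'],2),at_z(c,T,r['point'],z).round(3))
save(ims[0],'pics/top.png');save(ims[1],'pics/side.png')
E
```

```text
0.0 [ 0.26141285 -0.56693887  0.2295678 ] [ 9.76784038e-01  2.14223707e-01 -4.51311205e-05 -1.06992573e-03] 0.08716105935153921
[[ 0.908  0.419 -0.001]
 [ 0.419 -0.908  0.002]
 [ 0.    -0.002 -1.   ]]
top [0.387 0.159 1.4  ] [ 0.11  0.   -0.99]
terminal_white [276. 404.] 0.53 [ 0.437 -0.079  0.012]
parts_box [222. 298.] 0.72 [0.588 0.218 0.05 ]
lid [256. 306.] 0.93 [0.493 0.196 0.043]
rib [258. 308.] 0.62 [0.486 0.192 0.06 ]
end_wall [204. 301.] 0.72 [0.636 0.209 0.05 ]
lid_front [256. 305.] 0.88 [0.494 0.198 0.04 ]
ridge_top [221. 301.] 0.57 [0.591 0.211 0.03 ]
terminal_black [275. 451.] 0.43 [ 0.438 -0.21   0.012]
tape_roll [269. 174.] 0.85 [0.461 0.568 0.016]
side [-0.58   0.26   0.867] [ 0.81 -0.06 -0.59]
parts_box [231. 301.] 0.68 [0.56  0.218 0.05 ]
rib [247. 312.] 0.9 [0.477 0.194 0.06 ]
end_wall [219. 298.] 0.88 [0.616 0.223 0.05 ]
lid_front [253. 312.] 0.75 [0.48  0.195 0.04 ]
ridge_top [228. 297.] 0.77 [0.602 0.227 0.03 ]
ridge_top [219. 300.] 0.25 [0.648 0.217 0.03 ]
terminal_black [221. 299.] 0.58 [0.663 0.22  0.012]
tape_roll [268. 166.] 0.68 [0.464 0.555 0.016]
```

View pics/top.png

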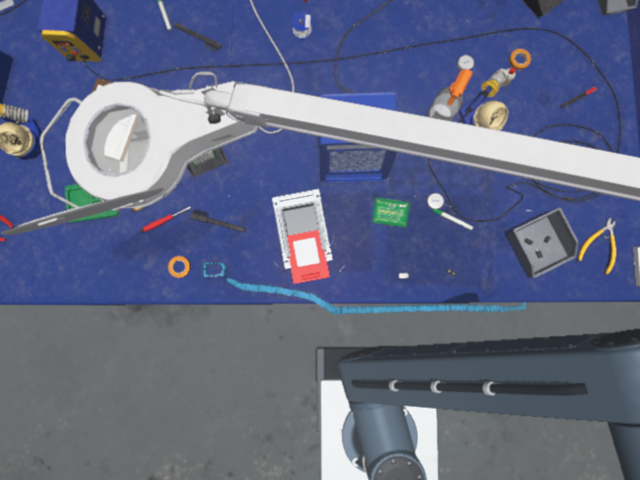

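View pics/side.png

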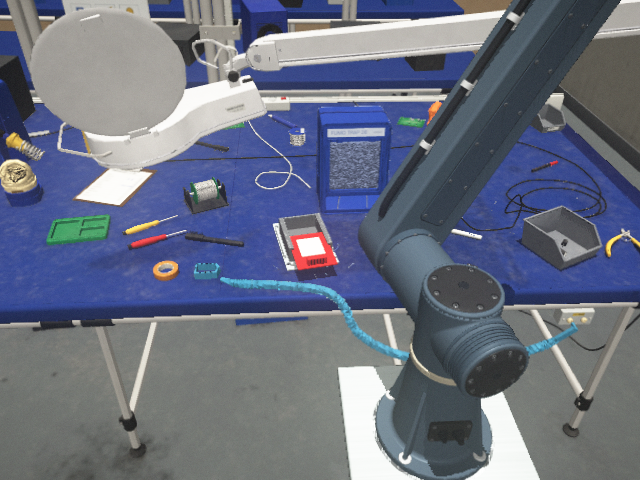

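The top picture shows the white block at about (row 276, col 404), the black one near (272, 451), and the box with the red lid at rows 190–282, cols 272–330. The side view confirms the rib end faces the robot; the arm hides the blocks there. I'll move above the white block first.

```bash
python3 -m handwheel '[[0.607,-0.615,0,0],[0.607,-0.615,0,0],[0.607,-0.615,0,0],[0.607,-0.615,0,0],[0.607,-0.615,0,0],[0.607,-0.615,0,0],[0.607,-0.615,0,0]]' 60 10
python3 -m handwheel '[[0.58,-0.595,0,0],[0.58,-0.595,0,0],[0.58,-0.595,0,0],[0.58,-0.595,0,0],[0.58,-0.595,0,0],[0.58,-0.595,0,0],[0.58,-0.595,0,0],[0.58,-0.595,0,0]]'
cat > w.py <<'E'
from h import *
import sys
o=robot.get_obs();c=vision.camera('wrist');T=T_cam(c,o);print(o['position'].round(4) if hasattr(o['position'],'round') else o['position'],T.round(3).tolist())
for l in ('terminal_white','terminal_black','lid','rib','pcb_small'):
    for r in vision.look_for('wrist',l)[:2]: print(l,np.round(r['point']),round(r['conf'],2),at_z(c,T,r['point'],.012).round(4))
m=vision.outline_of('wrist','terminal_white')
if m:
    ys,xs=np.nonzero(m[0]['mask']);print(m[0]['conf'],cv2.minAreaRect(np.c_[xs,ys].astype(np.float32)))
    b=cv2.boxPoints(cv2.minAreaRect(np.c_[xs,ys].astype(np.float32)))
    for p in b: print(at_z(c,T,p[::-1],.012).round(4))
save(c['frame'],sys.argv[1])
E
python3 w.py pics/w1.png
```

```text
time: 1.68
position: [0.3498, -0.317, 0.2303]
tool_rot: [0.976, 0.216, -0.0, -0.003]
ft_force: [-1.1, 0.8, -0.9]
grip_width: 0.0542
grip_force: 0.0
time: 2.35
position: [0.4337, -0.0872, 0.2308]
tool_rot: [0.976, 0.217, 0.0, 0.0]
ft_force: [-0.7, -0.4, -0.2]
grip_width: 0.0522
grip_force: 0.0
[ 0.4337 -0.0872  0.2308] [[0.424, -0.871, -0.249, 0.502], [-0.906, -0.407, -0.119, -0.055], [0.002, 0.276, -0.961, 0.386], [0.0, 0.0, 0.0, 1.0]]
terminal_white [196. 315.] 0.8 [ 0.4411 -0.0737  0.012 ]
terminal_black [242. 435.] 0.58 [ 0.4507 -0.2063  0.012 ]
lid [46. 52.] 0.81 [0.4656 0.2038 0.012 ]
rib [49. 54.] 0.97 [0.464  0.2011 0.012 ]
pcb_small [ 24. 374.] 0.74 [ 0.6056 -0.0565  0.012 ]
0.72 ((316.4310302734375, 197.67242431640625), (22.469135284423828, 13.55575942993164), 21.801410675048828)
[ 0.433  -0.0645  0.012 ]
[ 0.4467 -0.0638  0.012 ]
[ 0.4479 -0.0862  0.012 ]
[ 0.4342 -0.0871  0.012 ]
```

View pics/w1.png

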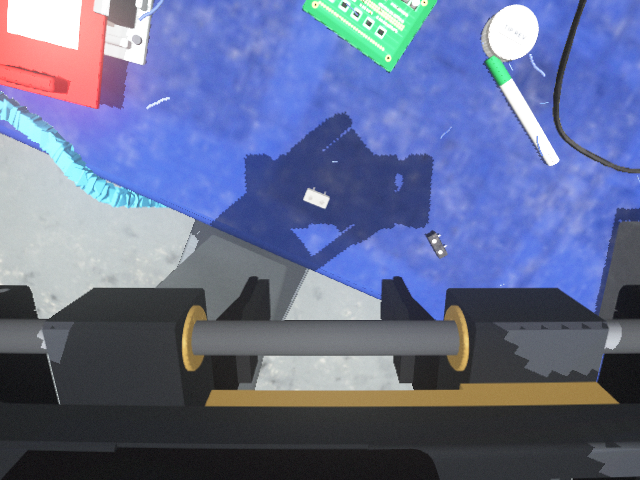

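The wrist view shows the white block at (197, 316), nubs facing up-image, long side near world y; the black block is at (242, 437). I'll turn the gripper across its width and descend part way for a closer look.

```bash
python3 -m handwheel '[[0.036,-0.027,0.436,-0.189],[0.036,-0.027,0.436,-0.189],[0.036,-0.027,0.436,-0.189],[0.036,-0.027,0.436,-0.189],[0.036,-0.027,0.436,-0.189],[0.036,-0.027,0.436,-0.189],[0.036,-0.027,0.436,-0.189],[0.036,-0.027,0.436,-0.189],[0.036,-0.027,0.436,-0.189],[0.036,-0.027,0.436,-0.189],[0.036,-0.027,0.436,-0.189]]' 50
python3 w.py pics/w2.png; python3 -c "
from h import *
print(tool([.440,-.0752,.011]),robot.get_obs()['q'])"
```

```text
time: 3.62
position: [0.4396, -0.0781, 0.0997]
tool_rot: [0.69, 0.724, 0.0, 0.0]
ft_force: [-0.4, 0.0, -0.3]
grip_width: 0.0436
grip_force: 0.0
[ 0.4396 -0.0781  0.0997] [[0.999, 0.046, 0.014, 0.436], [0.048, -0.96, -0.277, -0.003], [0.0, 0.277, -0.961, 0.255], [0.0, 0.0, 0.0, 1.0]]
terminal_white [240. 326.] 0.87 [ 0.4404 -0.0738  0.012 ]
terminal_black [239. 322.] 0.67 [ 0.4379 -0.0733  0.012 ]
pcb_small [208. 585.] 0.6 [ 0.6113 -0.043   0.012 ]
0.88 ((326.0, 240.5), (22.0, 37.0), 0.0)
[ 0.4336 -0.0874  0.012 ]
[ 0.4325 -0.0615  0.012 ]
[ 0.4471 -0.0608  0.012 ]
[ 0.4486 -0.0867  0.012 ]
[0.0064 0.0019 0.2959] [-4.25152538e-01  5.28495428e-01  1.99057294e+00  1.62963587e-05
  6.22481416e-01 -4.72807695e-01]
```

View pics/w2.png

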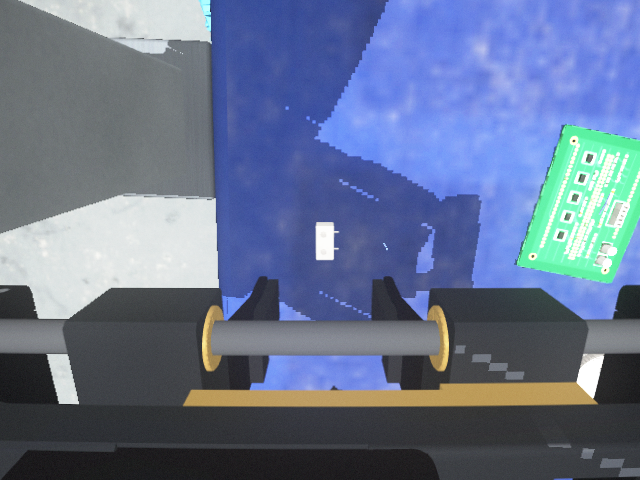

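The block at (240, 325) is aligned with the fingers, nubs to the right. Descend, close, lift.

```bash
python3 -m handwheel '[[0.013,0.002,0.1,0],[0.013,0.002,0.2,0],[0.013,0.002,0.25,0],[0.013,0.002,0.28,0],[0.013,0.002,0.295,0],[0.013,0.002,0.295,0],[0.013,0.002,0.295,0]]'
python3 -m handwheel '[[0,0,0,0],[0,0,0,0],[0,0,0,0],[0,0,0,0],[0,0,0,0],[0,0,0,0],[0,0,0,0],[0,0,0,0],[0,0,-0.02,0],[0,0,-0.05,0]]' 0 10
python3 - <<'E'
from h import *
# box pose from top lid/box outline + side
for n in ('top','side'):
    c=vision.camera(n);T=T_cam(c)
    for l,z in (('lid',.043),('parts_box',.05)):
        for m in vision.outline_of(n,l)[:1]:
            ys,xs=np.nonzero(m['mask']);h=cv2.convexHull(np.c_[xs,ys].astype(np.float32))
            P=np.array([at_z(c,T,p[0][::-1],z)[:2] for p in h],np.float32)*1000
            print(n,l,round(m['conf'],2),cv2.minAreaRect(P),cv2.boxPoints(cv2.minAreaRect(P)).round().tolist())
E
```

```text
time: 4.55
position: [0.4403, -0.0732, 0.0116]
tool_rot: [0.69, 0.724, 0.0, 0.0]
ft_force: [0.3, 0.3, 0.0]
grip_width: 0.0433
grip_force: 0.0
time: 5.38
position: [0.4393, -0.0728, 0.0261]
tool_rot: [0.69, 0.724, -0.0, -0.001]
ft_force: [-0.2, 0.4, 0.3]
grip_width: 0.012
grip_force: 10.0
top lid 0.73 ((491.5290222167969, 192.99147033691406), (136.89837646484375, 103.00408935546875), 11.542496681213379) [[414.0, 230.0], [435.0, 129.0], [569.0, 156.0], [548.0, 257.0]]
top parts_box 0.58 ((568.9385986328125, 207.97674560546875), (142.0782470703125, 115.8566665649414), 10.787101745605469) [[488.0, 252.0], [510.0, 138.0], [650.0, 164.0], [628.0, 278.0]]
side lid 0.64 ((512.1671142578125, 241.71395874023438), (18.058195114135742, 76.80929565429688), 79.61915588378906) [[473.0, 240.0], [548.0, 226.0], [552.0, 244.0], [476.0, 258.0]]
side parts_box 0.72 ((543.051025390625, 257.1380920410156), (63.02753448486328, 199.3682403564453), 79.80911254882812) [[439.0, 244.0], [636.0, 208.0], [647.0, 271.0], [451.0, 306.0]]
```

Gripped (12 mm). The box yaw is about 11°, lid drawn back ~79 mm; carry the block over the open part.

```bash
python3 -m handwheel '[[0,0,-0.12,0],[0.08,0.05,-0.24,0],[0.2,0.12,-0.3,0],[0.35,0.22,-0.3,-0.01],[0.47,0.3,-0.3,-0.02],[0.6,0.37,-0.3,-0.022],[0.7,0.43,-0.3,-0.022],[0.8,0.49,-0.3,-0.022],[0.9,0.55,-0.3,-0.022],[0.927,0.565,-0.3,-0.022],[0.927,0.565,-0.3,-0.022],[0.927,0.565,-0.3,-0.022]]'
python3 - <<'E'
from h import *
o=robot.get_obs();c=vision.camera('wrist');T=T_cam(c,o)
save(c['frame'],'pics/w3.png')
for l,z in (('parts_box',.05),('end_wall',.05),('lid',.043),('lid_front',.043),('rib',.0635),('ridge_top',.04)):
    for r in vision.look_for('wrist',l)[:1]: print(l,np.round(r['point']),round(r['conf'],2),at_z(c,T,r['point'],z).round(4))
print(o['position'],tool([.5955,.213,.0255]))
E
```

```text
time: 6.68
position: [0.5946, 0.2131, 0.1153]
tool_rot: [0.637, 0.771, -0.001, -0.001]
ft_force: [-0.2, -0.8, -1.2]
grip_width: 0.0118
grip_force: 10.0
parts_box [208. 321.] 0.73 [0.5866 0.2426 0.05  ]
end_wall [229. 391.] 0.84 [0.6307 0.2381 0.05  ]
lid [239. 145.] 0.77 [0.4806 0.201  0.043 ]
lid_front [238. 144.] 0.72 [0.48   0.2012 0.043 ]
rib [239. 145.] 0.89 [0.4898 0.2086 0.0635]
ridge_top [206. 324.] 0.85 [0.5889 0.2424 0.04  ]
[0.594636   0.2130923  0.11534237] [0.0044 0.001  0.3029]
```

View pics/w3.png

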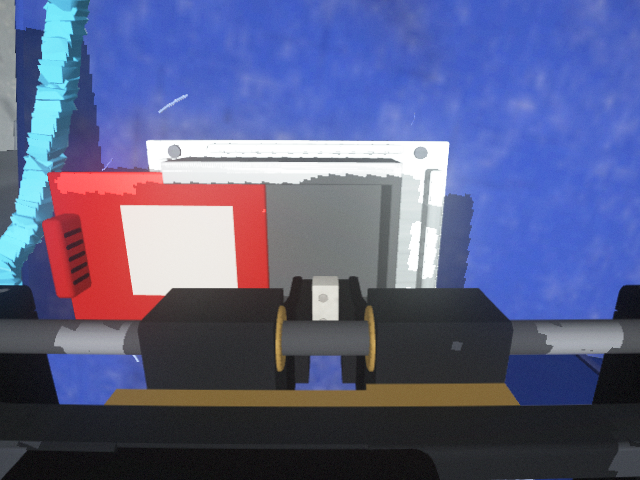

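The lid front edge is at col 268, the far wall inner edge near col 390, with the held block at (297, 325) between; the tool is well aligned with the box.

```bash
python3 - <<'E'
from h import *
o=robot.get_obs();c=vision.camera('wrist');T=T_cam(c,o)
ax=np.array([np.cos(np.deg2rad(11)),np.sin(np.deg2rad(11))]);ay=np.array([-ax[1],ax[0]])
for n,p,z in (('front',(200,267),.043),('front2',(260,268),.043),('wall_in',(230,390),.044),('wall_out',(230,400),.05),('boxL_out',(163,300),.05),('rib rearL top',(218,46),.0635),('rib rearR top',(296,58),.0635),('lid left edge f',(184,266),.043),('lid left edge r',(172,50),.043),('lid rear L',(173,49),.043)):
    w=at_z(c,T,p,z);print(n,w.round(4),'from tcp along/across',(w[:2]-o['position'][:2])@ax,(w[:2]-o['position'][:2])@ay)
E
```

```text
front [0.5544 0.2388 0.043 ] from tcp along/across -0.035127189831505555 0.03444321860174107
front2 [0.5606 0.2002 0.043 ] from tcp along/across -0.03639288843609506 -0.004581152114714759
wall_in [0.6329 0.2344 0.044 ] from tcp along/across 0.04110658954182307 0.015148197946596444
wall_out [0.6376 0.2369 0.05  ] from tcp along/across 0.04615545254913945 0.016699335601613477
boxL_out [0.571  0.2652 0.05  ] from tcp along/across -0.013820188748419997 0.05727912395332401
rib rearL top [0.4328 0.2094 0.0635] from tcp along/across -0.16016772553840763 0.028792137294329025
rib rearR top [0.4391 0.1608 0.0635] from tcp along/across -0.1631964105572232 -0.020090093189036578
lid left edge f [0.5524 0.2484 0.043 ] from tcp along/across -0.03526274311975723 0.04428254049840732
lid left edge r [0.421  0.2317 0.043 ] from tcp along/across -0.1674313072628796 0.05294847564802906
lid rear L [0.4204 0.231  0.043 ] from tcp along/across -0.16818544602874277 0.05235156288216856
```

```bash
python3 -m handwheel '[[0.004,0.005,0.1,0],[0.004,0.005,0.2,0],[0.004,0.005,0.26,0],[0.004,0.005,0.29,0],[0.004,0.005,0.303,0],[0.004,0.005,0.303,0],[0.004,0.005,0.303,0]]'
python3 -m handwheel '[[0,0,0,0],[0,0,0,0],[0,0,0,0],[0,0,0,0],[0,0,0,0],[0,0,0,0]]' 27 10
python3 -m handwheel '[[0,0,-0.05,0],[0,0,-0.15,0],[0,0,-0.29,0],[0,-0.1,-0.35,0],[0,-0.24,-0.4,0],[0,-0.38,-0.4,0],[0,-0.5,-0.4,0],[0,-0.62,-0.4,0],[0,-0.62,-0.4,0],[0,-0.62,-0.4,0]]' 0
python3 - <<'E'
from h import *
o=robot.get_obs();c=vision.camera('wrist');T=T_cam(c,o)
print(o['q'])
save(c['frame'],'pics/w4.png')
for l,z in (('terminal_white',.022),('lid',.043),('rib',.0635)):
    for r in vision.outline_of('wrist',l)[:1]:
        ys,xs=np.nonzero(r['mask']);P=np.c_[xs,ys].astype(np.float32)
        print(l,np.round(r['point']),round(r['conf'],2),at_z(c,T,r['point'],z).round(4),[at_z(c,T,p[::-1],z)[:2].round(3).tolist() for p in cv2.boxPoints(cv2.minAreaRect(P))])
E
```

```text
time: 7.67
position: [0.5979, 0.2144, 0.0263]
tool_rot: [0.638, 0.77, 0.001, 0.001]
ft_force: [0.7, 0.6, -0.7]
grip_width: 0.0116
grip_force: 10.0
time: 8.17
position: [0.5971, 0.2144, 0.0256]
tool_rot: [0.638, 0.77, 0.0, 0.0]
ft_force: [0.3, -0.2, 0.7]
grip_width: 0.0233
grip_force: 0.0
time: 9.0
position: [0.4114, 0.1795, 0.1456]
tool_rot: [0.638, 0.77, -0.001, -0.001]
ft_force: [1.2, -1.0, -0.5]
grip_width: 0.0004
grip_force: 0.0
[ 1.61635969e-01  4.39287638e-01  1.94677699e+00 -4.57185017e-06
  7.57823157e-01 -2.55266183e-02]
terminal_white [234. 564.] 0.68 [0.5944 0.2128 0.022 ] [[0.589, 0.2], [0.584, 0.226], [0.603, 0.227], [0.609, 0.201]]
lid [232. 440.] 0.73 [0.4902 0.201  0.043 ] [[0.427, 0.146], [0.417, 0.238], [0.551, 0.252], [0.575, 0.159]]
rib [231. 441.] 0.82 [0.4835 0.2058 0.0635] [[0.425, 0.154], [0.415, 0.239], [0.538, 0.253], [0.561, 0.167]]
```

View pics/w4.png

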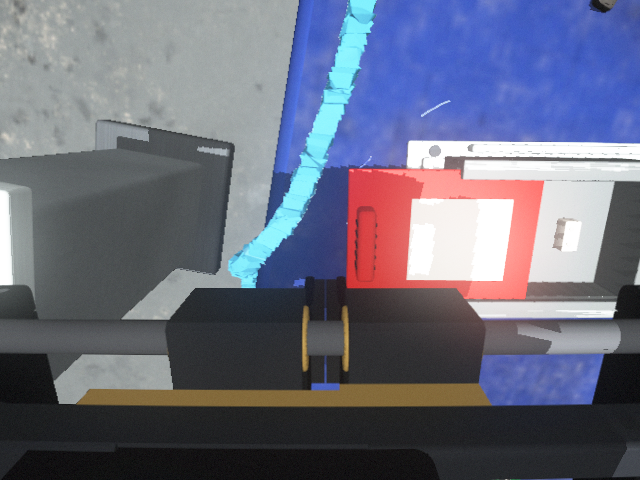

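The white block lies in the box at (235, 567), seen past the lid; rib rear edge at col 357, rows 207–282. Now work out the push start behind the rib.

```bash
python3 - <<'E'
from h import *
o=robot.get_obs();c=vision.camera('wrist');T=T_cam(c,o)
for n,p,z in (('A',(207,358),.0635),('B',(282,358),.0635),('front',(240,528),.043),('wall',(240,637),.05),('lidrear',(240,348),.043)):
    w=at_z(c,T,p,z);d=R.from_quat(o['tool_rot']).as_matrix().T@(w-o['position']);print(n,w.round(4),'tool mm',(d*1000).round(1))
E
cat > chk.py <<'E'
# stop the chain (exit 1) when the push along the box's +x exceeds the limit given
from h import *
import sys
o=robot.get_obs();a=R.from_quat(o['tool_rot']).as_matrix()[:,1]
f=-a@np.array(o['ft_force']);s=a@np.array(o['position'])
print('t %.2f s %.1f mm z %.1f push %.1f N side %s'%(o['time'],s*1000,o['position'][2]*1000,f,np.round(o['ft_force'],1)))
sys.exit(f>float(sys.argv[1]))
E
```

```text
A [0.4326 0.2117 0.0635] tool mm [28.1 21.5 82.2]
B [0.4434 0.1611 0.0635] tool mm [-23.7  22.8  82.2]
front [0.5609 0.2074 0.043 ] tool mm [ -0.  146.7 103. ]
wall [0.6344 0.2233 0.05  ] tool mm [  2.  222.   96.2]
lidrear [0.4332 0.1833 0.043 ] tool mm [  0.   16.8 102.7]
```

```bash
python3 -m handwheel '[[0.007,-0.03,0.1,0],[0.007,-0.03,0.2,0],[0.007,-0.03,0.27,0],[0.007,-0.03,0.298,0],[0.007,-0.03,0.298,0],[0.007,-0.03,0.298,0]]' 0 20 | head -2; python3 chk.py 9
python3 -m handwheel '[[0,0.01,0,0],[0,0.02,0,0],[0,0.03,0,0],[0,0.04,0,0],[0,0.05,0,0],[0,0.06,0,0],[0,0.07,0,0],[0,0.08,0,0],[0,0.09,0,0],[0,0.10,0,0]]' >/dev/null; python3 chk.py 9
```

```text
time: 9.75
position: [0.4057, 0.1803, 0.0558]
t 9.75 s 432.1 mm z 55.8 push -0.1 N side [ 0.1  0.1 -0.6]
t 10.58 s 461.6 mm z 55.9 push -0.4 N side [ 0.4  0.1 -0.1]False
False
```

```bash
sed -i 's/sys.exit(f>float(sys.argv\[1\]))/sys.exit(int(f>float(sys.argv[1])))/' chk.py
python3 -m handwheel '[[0,0.01,0,0],[0,0.02,0,0],[0,0.03,0,0],[0,0.04,0,0],[0,0.05,0,0]]' >/dev/null; python3 chk.py 8 &&
python3 -m handwheel '[[0,0.01,0,0],[0,0.02,0,0],[0,0.03,0,0],[0,0.04,0,0],[0,0.05,0,0]]' >/dev/null; python3 chk.py 8 
python3 - <<'E'
from h import *
o=robot.get_obs();c=vision.camera('wrist');save(c['frame'],'pics/w5.png')
E
```

```text
t 11.00 s 476.7 mm z 55.9 push 0.4 N side [-0.5  0.3 -0.1]
t 11.42 s 491.7 mm z 55.9 push 1.3 N side [-1.2 -0.8 -0.6]
```

View pics/w5.png

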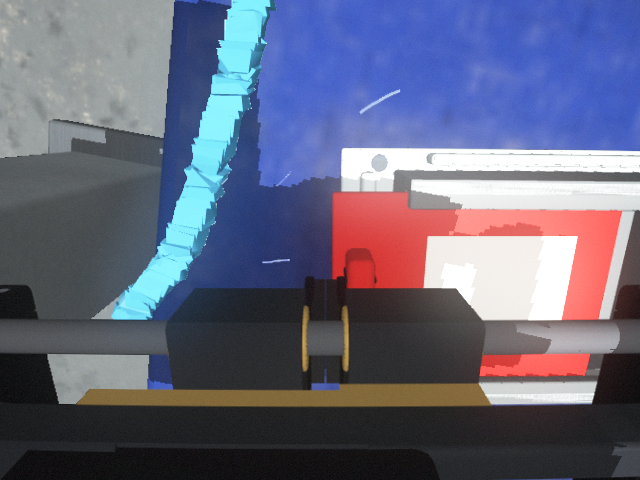

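The finger backs touch the rib at (270, 345) and the lid is sliding in straight. Continue in small steps with a force stop.

```bash

python3 -m handwheel '[[0,0.01,0,0],[0,0.02,0,0],[0,0.03,0,0]]' >/dev/null; python3 chk.py 6 &&
python3 -m handwheel '[[0,0.01,0,0],[0,0.02,0,0],[0,0.03,0,0]]' >/dev/null && python3 chk.py 6 &&
python3 -m handwheel '[[0,0.01,0,0],[0,0.015,0,0]]' >/dev/null && python3 chk.py 6 &&
python3 -m handwheel '[[0,0.005,0,0],[0,0.01,0,0]]' >/dev/null && python3 chk.py 6 &&
python3 -m handwheel '[[0,0.005,0,0],[0,0.01,0,0]]' >/dev/null && python3 chk.py 6 &&
python3 -m handwheel '[[0,0.005,0,0],[0,0.01,0,0]]' >/dev/null && python3 chk.py 6 &&
python3 -m handwheel '[[0,0.005,0,0],[0,0.01,0,0]]' >/dev/null && python3 chk.py 6 &&
python3 -m handwheel '[[0,0.005,0,0],[0,0.01,0,0]]' >/dev/null && python3 chk.py 6 &&
python3 -m handwheel '[[0,0.005,0,0],[0,0.01,0,0]]' >/dev/null && python3 chk.py 6 &&
python3 -m handwheel '[[0,0.005,0,0],[0,0.01,0,0]]' >/dev/null && python3 chk.py 6 &&
python3 -m handwheel '[[0,0.005,0,0],[0,0.01,0,0]]' >/dev/null && python3 chk.py 6
```

```text
t 11.72 s 500.6 mm z 55.9 push 0.4 N side [-0.2 -0.9 -0.3]
t 11.97 s 509.7 mm z 56.0 push 1.1 N side [-1.  -0.6 -0.5]
t 12.13 s 514.2 mm z 56.0 push 2.1 N side [-2.2  0.4  0.9]
t 12.30 s 514.3 mm z 55.7 push 4.7 N side [-4.6 -0.8  1.7]
t 12.47 s 517.9 mm z 55.7 push 4.5 N side [-4.3 -1.5  2. ]
t 12.63 s 522.2 mm z 55.8 push 4.3 N side [-4.4 -0.1  3.4]
t 12.80 s 525.8 mm z 55.9 push 5.1 N side [-5.  -0.7  2.6]
t 12.97 s 529.1 mm z 55.9 push 4.0 N side [-4.  -0.7  2.5]
t 13.13 s 532.1 mm z 56.0 push 4.3 N side [-4.2 -0.7  1.2]
t 13.30 s 535.1 mm z 55.9 push 4.8 N side [-4.8 -0.8  1.6]
t 13.47 s 536.9 mm z 55.9 push 5.8 N side [-5.8 -0.5  3.1]
```

```bash

S(){ python3 chk.py 11.5; }
python3 -m handwheel '[[0,0.004,0,0],[0,0.004,0,0]]' >/dev/null; S &&
python3 -m handwheel '[[0,0.004,0,0],[0,0.004,0,0]]' >/dev/null && S &&
python3 -m handwheel '[[0,0.004,0,0],[0,0.004,0,0]]' >/dev/null && S &&
python3 -m handwheel '[[0,0.004,0,0],[0,0.004,0,0]]' >/dev/null && S &&
python3 -m handwheel '[[0,0.004,0,0],[0,0.004,0,0]]' >/dev/null && S &&
python3 -m handwheel '[[0,0.004,0,0],[0,0.004,0,0]]' >/dev/null && S &&
python3 -m handwheel '[[0,0.004,0,0],[0,0.004,0,0]]' >/dev/null && S &&
python3 -m handwheel '[[0,0.004,0,0],[0,0.004,0,0]]' >/dev/null && S &&
python3 -m handwheel '[[0,0.004,0,0],[0,0.004,0,0]]' >/dev/null && S &&
python3 -m handwheel '[[0,0.004,0,0],[0,0.004,0,0]]' >/dev/null && S &&
python3 -m handwheel '[[0,0.004,0,0],[0,0.004,0,0]]' >/dev/null && S &&
python3 -m handwheel '[[0,0.004,0,0],[0,0.004,0,0]]' >/dev/null && S
```

```text
t 13.63 s 539.6 mm z 55.9 push 3.9 N side [-3.6 -1.6 -0.9]
t 13.80 s 541.3 mm z 55.9 push 2.9 N side [-2.8 -0.5 -1.5]
t 13.97 s 543.6 mm z 56.1 push 0.7 N side [-0.7 -0.2 -1.2]
t 14.13 s 545.2 mm z 56.5 push -1.6 N side [ 1.6  0.3 -0.6]
t 14.30 s 545.2 mm z 56.3 push 0.5 N side [-0.4 -0.6  0.2]
t 14.47 s 545.7 mm z 56.1 push -0.2 N side [ 0.3 -0.3 -0.3]
t 14.63 s 546.7 mm z 56.0 push 0.4 N side [-0.4 -0.2 -0.8]
t 14.80 s 546.8 mm z 55.8 push 0.8 N side [-0.7 -0.5  0.6]
t 14.97 s 546.8 mm z 55.7 push 4.8 N side [-4.6 -1.3  3.6]
t 15.13 s 546.7 mm z 55.6 push 6.6 N side [-6.5 -0.9  3.1]
t 15.30 s 546.6 mm z 55.4 push 7.0 N side [-6.7 -1.7  3.6]
t 15.47 s 546.5 mm z 55.3 push 8.8 N side [-8.6 -1.6  5.4]
```

```bash

S(){ python3 chk.py 13.5; }
python3 -m handwheel '[[0,0.004,0,0],[0,0.004,0,0]]' >/dev/null; S &&
python3 -m handwheel '[[0,0.004,0,0],[0,0.004,0,0]]' >/dev/null && S &&
python3 -m handwheel '[[0,0.003,0,0],[0,0.003,0,0]]' >/dev/null && S &&
python3 -m handwheel '[[0,0.003,0,0],[0,0.003,0,0]]' >/dev/null && S &&
python3 -m handwheel '[[0,0.003,0,0],[0,0.003,0,0]]' >/dev/null && S &&
python3 -m handwheel '[[0,0.003,0,0],[0,0.003,0,0]]' >/dev/null && S
python3 - <<'E'
from h import *
o=robot.get_obs();c=vision.camera('wrist');save(c['frame'],'pics/w6.png')
E
```

```text
t 15.63 s 546.3 mm z 55.2 push 10.7 N side [-10.4  -2.1   7. ]
t 15.80 s 546.1 mm z 55.1 push 12.1 N side [-11.6  -3.4   7.4]
t 15.97 s 546.1 mm z 55.0 push 12.0 N side [-11.5  -3.    8.4]
t 16.13 s 546.0 mm z 54.9 push 14.6 N side [-13.9  -3.7   9.1]
```

View pics/w6.png

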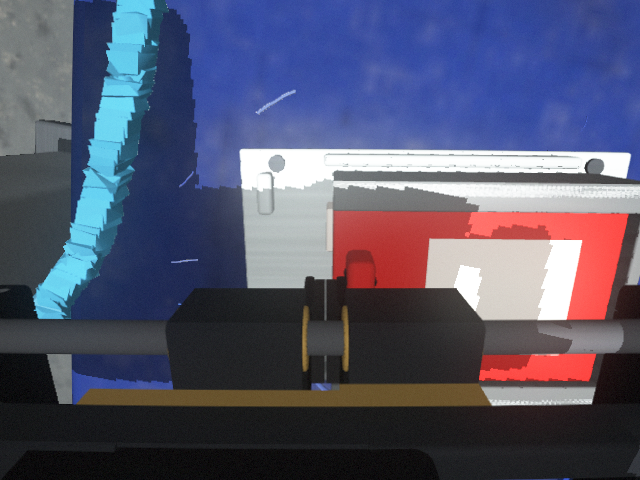

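The lid's rear edge is now flush with the box's mouth (col 333) and the front meets the far wall (col 610–628). Force rose hard to 14.6 N, so it is home. Back off, lift, check.

```bash
python3 -m handwheel '[[0,0,0,0],[0,-0.02,0,0],[0,-0.05,0,0],[0,-0.09,0,0],[0,-0.13,0,0],[0,-0.15,0,0],[0,-0.15,-0.1,0],[0,-0.15,-0.2,0],[0,-0.15,-0.3,0],[0,-0.15,-0.35,0],[0,-0.15,-0.35,0],[0,-0.15,-0.35,0],[0,-0.15,-0.35,0]]'
python3 - <<'E'
from h import *
o=robot.get_obs();c=vision.camera('wrist');save(c['frame'],'pics/w7.png')
E
```

```text
time: 17.27
position: [0.4834, 0.195, 0.1602]
tool_rot: [0.638, 0.77, -0.0, -0.0]
ft_force: [-0.9, 0.9, 0.6]
grip_width: 0.0005
grip_force: 0.0
```

View pics/w7.png

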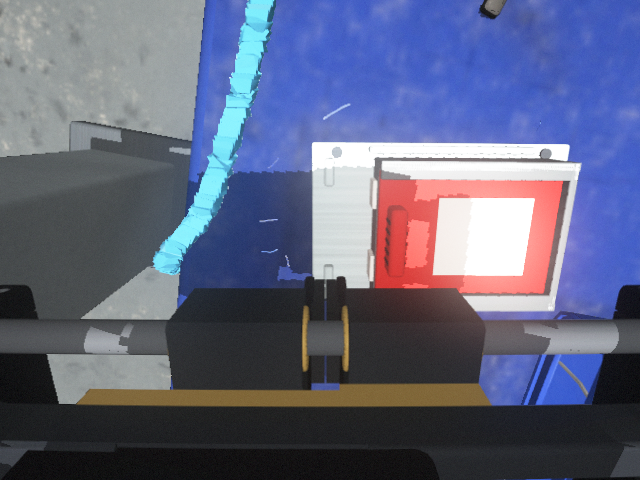

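The lid fills the box from mouth (col 376) to far wall (col 562), and the gripper is clear.

```bash
python3 -c "
from rig import job
print(job.hand_in())"
```

```text
the job is handed in; nothing more can be done
None
```

I put the white block in the box and pushed the lid over the ridge to its stop with about 15 N; the gripper is clear and I handed the job in at about 17 s, but got no verdict back.

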